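Lay out the slide-making place

TASK

Get the bench ready for making slides by setting four things out round the grey slide box: the petri dish flat in the middle of the slide box's lid, the white bottle midway between the slide box and the tube rack, the small brown bottle midway between the slide box and the pipette-tip box, and the long carton flat in front of the slide box (on the robot's side), centred on it and parallel to its front edge with a clear gap of 4 cm. The bottles stand on the worktop, centred on the straight line of the three pieces of equipment. Keep the four things upright, never tipping any over, and leave the timer and the stapler where they are.

Things in the scene. Friction and masses are not known exactly. Their poses are not given: they have to be found in the camera images.
- slide_box: Closed low grey slide box, fixed, 77 mm (its x) by 88 mm (its y), 34 mm high, flat lid. Origin: centre of its underside; x points from its front edge (38 mm from the origin) to its back, away from the robot within 0.15 rad; y to the left along the row. Tube rack and tip box stand on its two sides (which is where changes), centres on its y axis, about 210 mm off.
- slide_box_lid (a point): Centre of the upper face of the slide box's lid, 34 mm above the worktop.
- rack_mid (a point): Centre (34 mm above the worktop) of the blue tube rack with open cells and three capped tubes in it, fixed: 122 mm (its x, away from the robot) by 54 mm (its y), 68 mm high, tubes up to 100 mm high.
- tips_mid (a point): Centre (31 mm above the worktop) of the clear pipette-tip box with a closed lid, fixed: 63 mm (its x) by 78 mm (its y), 62 mm high.
- white_bottle_mid (a point): Centre (42.5 mm above its base) of the loose white round bottle with a green screw cap on the worktop (not the one on the window sill), the taller of its two bottles: 36 mm diameter, 85 mm high, about 60 g. Grip round the body, 10 to 65 mm above its base (above that is the cap). z up its axis.
- brown_bottle_mid (a point): Centre (34 mm above its base) of the loose small brown round bottle with a black cap: 29 mm diameter, 68 mm high, about 35 g. Grip round the body, 8 to 50 mm above its base. z up its axis.
- dish_mid (a point): Centre (7 mm above its base) of the loose flat round petri dish with a pale pink filling: 57 mm diameter, 14 mm high (firm up to 12 mm), about 30 g. Grip across its rim, with the fingertips close above what it lies on. z up.
- carton_mid (a point): Centre (23 mm above its base) of the loose long pink and white carton: 40 mm (its x) by 116 mm (its y, the long side), 46 mm high, about 110 g. Grip across the 40 mm width. z up.
- timer_mid (a point): Middle (30 mm up) of the white bench timer, a loose bystander 38 x 64 x 61 mm, to be left alone.
- stapler_mid (a point): Middle (22 mm up) of the black desk stapler, a loose bystander 32 x 137 x 44 mm, to be left alone.
Not all that is in view belongs to the job. Leave any orange, red or yellow look-alike of the part that bears white_bottle_mid alone.

How it is judged:
At the end, for the whole second after the job is handed in: Dish on the lid within 13 mm of its middle; each bottle on the worktop within 14 mm of the midpoint of slide box and rack (white) or tip box (brown); carton in front, gap 40 +-13 mm, sideways +-15 mm, parallel to 0.2 rad; all tilted under 0.12 rad, released, at rest (horizontal distance between each of white_bottle_mid, brown_bottle_mid and slide_box below 0.122 m and horizontal distance between white_bottle_mid and rack_mid below 0.122 m and x of white_bottle_mid in the frame of slide_box between -0.016 and 0.014 m and height (world z) of white_bottle_mid below 0.0505 m and horizontal distance between brown_bottle_mid and tips_mid below 0.122 m and x of brown_bottle_mid in the frame of slide_box between -0.016 and 0.014 m and height (world z) of brown_bottle_mid below 0.042 m and horizontal distance between dish_mid and slide_box_lid below 0.013 m and height (world z) of dish_mid between 0.036 and 0.046 m and x of carton_mid in the frame of slide_box between -0.113 and -0.085 m and y of carton_mid in the frame of slide_box between -0.015 and 0.015 m and angle between the y axis of carton_mid and the y axis of slide_box, either way round below 0.2 rad and height (world z) of carton_mid below 0.031 m and angle between each of white_bottle_mid, brown_bottle_mid, dish_mid, carton_mid's own z axis and vertical below 0.12 rad and linear speed of each of white_bottle, brown_bottle, dish, carton below 0.02 m/s and angular speed of each of white_bottle, brown_bottle, dish, carton below 0.3 rad/s); the robot touches nothing.
It fails at once if one of the four things is tipped over (angle between any of white_bottle_mid, brown_bottle_mid, dish_mid, carton_mid's own z axis and vertical above 0.8 rad).
It fails at once if the timer or the stapler is moved by more than 25 mm (distance of any of timer_mid, stapler_mid from where it was at the start of the episode above 0.025 m).
It also fails if it takes over 112 s, if anything falls off the work surface, if the arm or the gripper's body presses on something with over 40 N, if the wrist force passes 120 N, or if a joint passes its speed limit or range.

ROBOT

A 6-joint arm with a two-finger parallel gripper is mounted at the origin on a cart in front of the work surface, level with it; the furniture and walls round the work are solid. World frame = base frame: x ahead of the robot, y to its left, z up, the work surface at z = 0. Lengths are in m, angles in rad, forces in N, time in s.
With the tool pointing down it reaches from about 0.375 to 0.9 m from the base axis. Payload 3.1 kg.
Tool frame: the origin (TCP) lies at the very end of the fingers, on their centre line; the grasp point (between the pads) lies 19 mm behind it; z points along the fingers, y is the line along which they close (so a half turn about z gives the same grasp; the last joint's range is limited). The gripper opens to 87 mm and grips with 3 to 60 N. Pads are 19 mm wide; open, the fingers measure 117 mm over their backs; the gripper's body (75 mm by 190 mm) begins 51 mm behind the grasp point.
Start: joints at [1.083, 0.527, 1.433, -0, 1.181, -0.178], TCP at [0.19, 0.595, 0.223] pointing down, gripper open.
Joint ranges: [-3.08, 3.08], [-0.75, 2.2], [0.22, 2.44], [-1.43, 4.57], [0, 2.65], [-2.85, 2.85]. Speed limits (rad/s): [2.79, 2.79, 3.14, 3.14, 3.14, 3.14].

INTERFACE

Orientations are given as a unit quaternion [x, y, z, w].
In Python, from rig import status, viewer, robot gives the robot as it stands.
- The arm moves only by the tool arm_command, never from a script. Its arguments are lists of equal length, an entry for each row: "delta_rot": the turn, a rotation vector about the tool's x, y, z in degrees, a list of three; "delta_pos": the shift along the tool's x, y, z in m, a list of three; "gripper": the closure, from -1 (fully open) to 1 (shut). In form: {"delta_rot": [[rx, ry, rz], ...], "delta_pos": [[dx, dy, dz], ...], "gripper": [gripper, ...]}. A call has 1 to 12 rows; each row is the pose to reach, as a shift and turn from the pose commanded when the call began, along the tool's axes at that moment; what a row does not reach only later rows make up. A row lasts 1/12 s, in which the tool goes at most 41.7 mm and 7.16 degrees, less where a joint would pass 70% of its speed; a pose out of reach is approached as far as the arm can. A call with a gripper value outside its range is refused whole. The fingers move at their own pace and stop on an object; "grip_force" is the grip in N (left out, the last holds). Time passes only in rows, so rows that repeat a pose let the fingers close. It gives the time, the measured TCP pose, the force, the opening and the grip force at its end, in the units of the state.
- status.get_obs(): the state, without advancing time (a new reading comes with each control period).
- viewer.camera(name): name is "side" or "top" or "wrist"; returns a dict with "pixels" (384x512x3 uint8, blue, green, red), "fx", "fy", "cx", "cy" (pixels), "pose" (4x4, takes a point from camera to world coordinates); the wrist camera has in their place "mount" (4x4, takes a point from camera to tool coordinates, whose origin is the TCP and whose axes are the flange's). Camera axes: x right, y down, z forward; pixel columns grow to the right and rows downward; lengths in m; the calibration is good to about 2 mm. The wrist camera is an equidistant fisheye: a pixel r from the principal point sees the ray r / f radians off the axis. A picture is of the moment at which its call begins: read the wrist's pose just before it. There is no depth.
- robot.hand_in(): hands the job in; it is judged then, once.
The state is a dict: "time": time; "q": joint angles; "joint_velocities": joint speeds; "joint_torque": joint torques, N m; "position": TCP position; "tool_rot": TCP orientation; "ft_force": force on the tool from outside, world axes, zero at the start; "moment": the same for the moment, N m; "grip_width": finger opening in m; "grip_force": force on a finger pad.
Only numpy, scipy, OpenCV 4.12 (cv2) and the standard library are available. Lean on these libraries where they do the work, as an engineer would, in place of code of your own. Each camera call takes 0.05 s, during which the arm holds its last target. There are 200 camera calls.

## Working session

There is one attempt and no reset: what is moved stays moved. The work goes in short steps, Python scripts to look and compute and a tool call to move; the robot and the scene stay as the last step left them, time stands still between calls to the robot, and variables do not carry over. Pictures are saved under pics/ and viewed, at most 14 in all, crops included, and the job is handed in when it is done.

Besides the shell and the picture viewer there is one more tool, called after "Call:" as name(argument=value, ...) on one line, values as JSON. arm_command: Moves the arm, as the interface text tells. Its arguments: {"type":"object","properties":{"delta_rot":{"type":"array","items":{"type":"array","items":{"type":"number"}}},"delta_pos":{"type":"array","items":{"type":"array","items":{"type":"number"}}},"gripper":{"type":"array","items":{"type":"number"}},"grip_force":{"type":"number"}},"required":["delta_rot","delta_pos","gripper"]}

```bash
ls; mkdir -p pics; python3 - <<'E'
from rig import status,viewer,robot
import cv2,numpy as np
o=status.get_obs();print(o)
for n in("top","side"):
    c=viewer.camera(n);cv2.imwrite(f"pics/{n}0.png",c["pixels"]);print(n,c["fx"],c["fy"],c["cx"],c["cy"],np.round(c["pose"],3).tolist())
    np.savez(f"{n}0.npz",**c)
c=viewer.camera("wrist");cv2.imwrite("pics/wrist0.png",c["pixels"]);print({k:np.round(v,3) for k,v in c.items() if k!="pixels"})
np.savez("wrist0.npz",**c)
E
```

```text
pics
{'time': 0.0, 'q': array([ 1.08351064e+00,  5.28458093e-01,  1.43389156e+00,  7.12543726e-06,
        1.18141406e+00, -1.78504104e-01]), 'joint_velocities': array([-0.00012378, -0.00037427,  0.00020269,  0.00174464, -0.00107468,
        0.00154853]), 'joint_torque': array([-5.08240137e-04, -4.40038919e+01, -1.76590616e+01,  6.30507711e-02,
        5.83431136e-02, -1.88782205e-04]), 'position': array([0.18956022, 0.59479148, 0.22158002]), 'tool_rot': array([ 1.53779416e-01,  9.88104606e-01, -1.02486109e-03, -3.57844591e-04]), 'ft_force': array([-1.09701864, -0.26265973,  0.55703041]), 'moment': array([ 0.00750893, -0.00371371,  0.03637857]), 'grip_force': 0.0, 'grip_width': 0.08720784186194176}
top 427.46830810185276 427.46830810185276 253.68433685691738 186.44853220181557 [[0.017, -0.993, 0.114, 0.309], [-1.0, -0.016, 0.009, -0.056], [-0.007, -0.114, -0.993, 1.53], [0.0, 0.0, 0.0, 1.0]]
side 488.7393392230446 488.7393392230446 263.2892276605525 199.05795823752476 [[-0.102, -0.597, 0.796, -0.726], [-0.995, 0.071, -0.075, 0.066], [-0.011, -0.799, -0.601, 0.961], [0.0, 0.0, 0.0, 1.0]]
{'fx': np.float64(297.319), 'fy': np.float64(297.319), 'cx': np.float64(256.714), 'cy': np.float64(185.587), 'mount': array([[ 0.   , -0.952, -0.306,  0.085],
       [ 1.   ,  0.001, -0.   ,  0.   ],
       [ 0.   , -0.306,  0.952, -0.162],
       [ 0.   ,  0.   ,  0.   ,  1.   ]])}
```

View pics/top0.png

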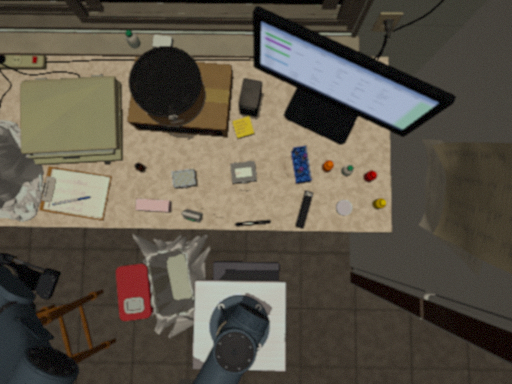

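View pics/side0.png

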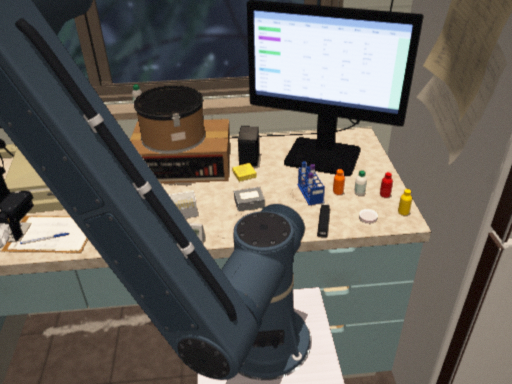

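The top view shows the slide box at (243,172), rack (301,164) to its right and tip box (184,178) to its left. The white bottle is at (348,170), dish (344,208), stapler (304,208), carton (153,205), and a dark item at (140,167). I'll enlarge it to make out the details.

```bash
cat > h.py <<'E'
import numpy as np,cv2
from scipy.spatial.transform import Rotation as R
def rays(c,uv,T=None):
    uv=np.atleast_2d(np.asarray(uv,float));x=(uv[:,0]-c["cx"])/c["fx"];y=(uv[:,1]-c["cy"])/c["fy"]
    if T is None: T=c["pose"];d=np.c_[x,y,np.ones_like(x)]
    else:
        r=np.hypot(x,y);s=np.sinc(r/np.pi);d=np.c_[x*s,y*s,np.cos(r)]
    return T[:3,3],d@T[:3,:3].T
def plane(c,uv,z,T=None):
    p,d=rays(c,uv,T);return p+d*((z-p[2])/d[:,2])[:,None]
def proj(c,P):
    q=np.linalg.inv(c["pose"])@np.append(P,1);return q[:2]/q[2]*c["fx"]+[c["cx"],c["cy"]]
def wristT(c,o):
    T=np.eye(4);T[:3,:3]=R.from_quat(o["tool_rot"]).as_matrix();T[:3,3]=o["position"];return T@c["mount"]
E
python3 - <<'E'
from h import *
c=dict(np.load("top0.npz"))
cv2.imwrite("pics/topz.png",cv2.resize(c["pixels"][125:235,120:400],(800,314),interpolation=cv2.INTER_CUBIC))
for n,uv,z in [("slide",(243,172),.034),("rack",(301,164),.07),("tips",(184,178),.062),("white",(348,170),.08),("dish",(344,208),.012),("carton",(153,205),.046),("brown?",(140,167),.065),("timer?",(192,214),.06),("stapler",(304,208),.04)]: print(n,plane(c,uv,z).round(3))
c=dict(np.load("wrist0.npz"));cv2.imwrite("pics/w0.png",c["pixels"])
E
```

```text
slide [[ 0.531 -0.004  0.034]]
rack [[ 0.557 -0.206  0.07 ]]
tips [[0.503 0.199 0.062]]
white [[ 0.537 -0.366  0.08 ]]
dish [[ 0.411 -0.365  0.012]]
carton [[0.409 0.306 0.046]]
brown? [[0.539 0.353 0.065]]
timer? [[0.379 0.167 0.06 ]]
stapler [[ 0.407 -0.22   0.04 ]]
```

View pics/topz.png

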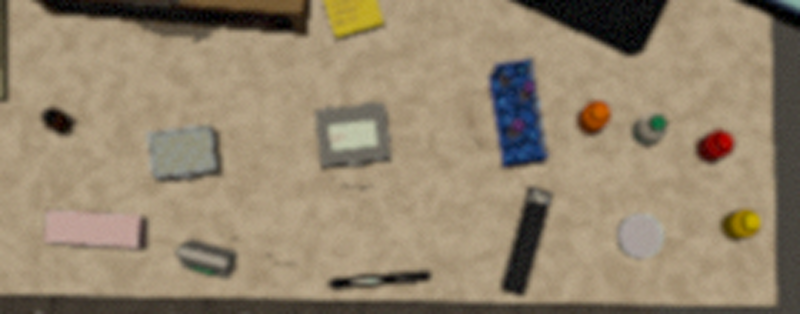

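View pics/wrist0.png

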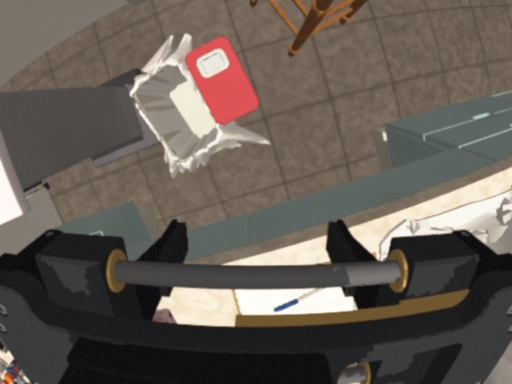

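The bench matches the top-view reading. Brown bottle is the small dark item on the left, the timer is at about (192,214), and the pen near (253,223) is clutter. The wrist view still shows only floor and table edge. Next I'll go to a hover above the brown bottle.

```bash
cat >> h.py <<'E'
def go(x,y,z,phi,o=None):
    if o is None:
        from rig import status;o=status.get_obs()
    A=R.from_quat(o["tool_rot"]);ty=np.array([np.cos(phi),np.sin(phi),0]);tz=np.array([0,0,-1.]);B=R.from_matrix(np.c_[np.cross(ty,tz),ty,tz])
    print("rot",(A.inv()*B).as_rotvec(degrees=True).round(1).tolist(),"pos",A.inv().apply(np.array([x,y,z])-o["position"]).round(4).tolist(), "t",round(o["time"],1),"p",o["position"].round(4),"gw",round(o["grip_width"],4))
E
python3 - <<'E'
from h import *
go(.545,.353,.24,1.571)
t=dict(np.load("top0.npz"));s=dict(np.load("side0.npz"))
# screen lower-right corner triangulated
a,d=rays(t,(400,133));b,e=rays(s,(408,122));d=d[0];e=e[0]
k=np.linalg.lstsq(np.c_[d,-e],b-a,rcond=None)[0];print(a+k[0]*d,b+k[1]*e)
a,d=rays(t,(172,133));print(plane(t,(172,133),0.12),plane(t,(140,90),.25))
E
```

```text
rot [-0.1, -0.0, -17.7] pos [-0.412, -0.1225, -0.0181] t 0.1 p [0.1897 0.5949 0.2218] gw 0.0867
[ 0.63986238 -0.50581545  0.19926018] [ 0.63118105 -0.53514124  0.20700043]
[[0.64782048 0.23489557 0.12      ]] [[0.75117369 0.31273147 0.25      ]]
```

Call:
arm_command(delta_rot=[[0, 0, -17.7], [0, 0, -17.7], [0, 0, -17.7], [0, 0, -17.7], [0, 0, -17.7], [0, 0, -17.7], [0, 0, -17.7], [0, 0, -17.7], [0, 0, -17.7], [0, 0, -17.7], [0, 0, -17.7], [0, 0, -17.7]], delta_pos=[[0, 0, -0.02], [-0.412, -0.1225, -0.018], [-0.412, -0.1225, -0.018], [-0.412, -0.1225, -0.018], [-0.412, -0.1225, -0.018], [-0.412, -0.1225, -0.018], [-0.412, -0.1225, -0.018], [-0.412, -0.1225, -0.018], [-0.412, -0.1225, -0.018], [-0.412, -0.1225, -0.018], [-0.412, -0.1225, -0.018], [-0.412, -0.1225, -0.018]], gripper=[-1, -1, -1, -1, -1, -1, -1, -1, -1, -1, -1, -1])

```text
time: 1.15
position: [0.5502, 0.3497, 0.2401]
tool_rot: [0.002, 1.0, -0.001, 0.002]
ft_force: [0.2, 1.1, 0.1]
grip_width: 0.0871
grip_force: 0.0
```

Call:
arm_command(delta_rot=[[0, 0, 0], [0, 0, 0], [0, 0, 0]], delta_pos=[[0, 0, 0], [0, 0, 0], [0, 0, 0]], gripper=[-1, -1, -1])

```text
time: 1.4
position: [0.5437, 0.3541, 0.2401]
tool_rot: [-0.0, 1.0, 0.0, -0.001]
ft_force: [0.5, 1.5, -0.3]
grip_width: 0.0868
grip_force: 0.0
```

```bash
cat > snap.py <<'E'
import sys
from h import *
from rig import status,viewer
n=sys.argv[1];o=status.get_obs();c=viewer.camera("wrist")
np.savez(n+".npz",**c,T=wristT(c,o));cv2.imwrite(f"pics/{n}.png",c["pixels"]);print(o["time"],o["position"].round(4),o["q"].round(2))
E
python3 snap.py wb
```

```text
1.4 [0.5437 0.3541 0.2401] [ 0.4   0.54  1.35  0.    1.25 -1.17]
```

View pics/wb.png

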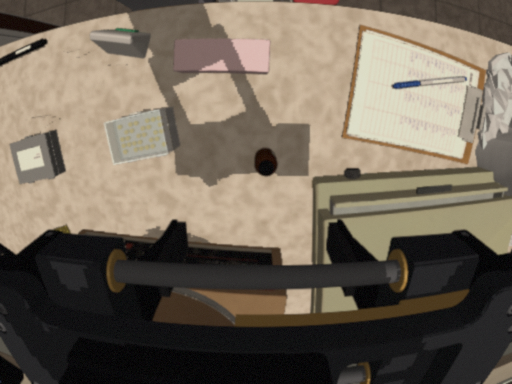

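The wrist view shows the brown bottle at (265,160), carton at (222,55), tip box (140,135), slide box (32,158) and timer (118,38).

```bash
python3 - <<'E'
from h import *
c=dict(np.load("wb.npz"));im=c["pixels"];T=c["T"]
roi=im[140:185,235:300];cv2.imwrite("pics/bz.png",cv2.resize(roi,None,fx=8,fy=8))
g=roi.max(2);m=(g<75).astype(np.uint8)
n,l,s,ce=cv2.connectedComponentsWithStats(m)
print(s[1:][s[1:,4]>20])
i=1+s[1:,4].argmax();x,y,w,h,_=s[i];x+=235;y+=140
print("near base",plane(c,(x+w/2,y),0,T),"far top",plane(c,(x+w/2,y+h),.068,T))
b,gg,r=[im[...,k].astype(int) for k in range(3)]
hsv=cv2.cvtColor(im,cv2.COLOR_BGR2HSV)
m=((r-gg>25)&(abs(b-gg)<40)&(b>gg)).astype(np.uint8);m[100:]=0;m[:,:150]=0;m[:,300:]=0
m=cv2.morphologyEx(m,cv2.MORPH_OPEN,np.ones((3,3)))
q=max(cv2.findContours(m,0,2)[0],key=cv2.contourArea)[:,0]
P=plane(c,q,.046,T)[:,:2];R_=cv2.minAreaRect((P*1000).astype(np.float32));print("carton",R_,cv2.boundingRect(q))
E
```

```text
[[ 19   8  24  28 520]]
near base [[0.53330949 0.3671     0.        ]] far top [[0.55398453 0.36521961 0.068     ]]Traceback (most recent call last):
  File "<stdin>", line 13, in <module>
ValueError: max() iterable argument is empty
```

View pics/bz.png

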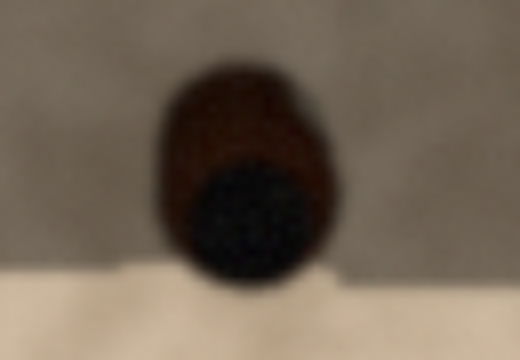

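```bash
python3 - <<'E'
from h import *
c=dict(np.load("wb.npz"));im=c["pixels"];T=c["T"]
print("cap",plane(c,(266.2,167.7),.066,T),"body base near",plane(c,(264.5,147.7),.0,T))
hsv=cv2.cvtColor(im,cv2.COLOR_BGR2HSV);print(hsv[55,240],hsv[90,290],im[55,240],hsv[50,190])
m=((hsv[...,0]>165)&(hsv[...,1]>25)).astype(np.uint8);m[100:]=0;m[:,:150]=0;m[:,300:]=0
m=cv2.morphologyEx(m,cv2.MORPH_OPEN,np.ones((3,3)))
q=max(cv2.findContours(m,0,2)[0],key=cv2.contourArea)[:,0]
P=plane(c,q,.046,T)[:,:2];R_=cv2.minAreaRect((P*1000).astype(np.float32));print("carton",R_,cv2.boundingRect(q))
go(.546,.365,.09,1.571);go(.546,.365,.014,1.571)
E
```

```text
cap [[0.54449308 0.36542064 0.066     ]] body base near [[0.53289762 0.36503905 0.        ]]
[  6  49 217] [ 16  63 187] [175 183 217] [  4  56 128]Traceback (most recent call last):
  File "<stdin>", line 7, in <module>
ValueError: max() iterable argument is empty
```

Call:
arm_command(delta_rot=[[0, 0, 0], [0, 0, 0], [0, 0, 0], [0, 0, 0], [0, 0, 0], [0, 0, 0], [0, 0, 0], [0, 0, 0], [0, 0, 0], [0, 0, 0], [0, 0, 0], [0, 0, 0]], delta_pos=[[-0.0023, 0.011, 0], [-0.0023, 0.011, 0.03], [-0.0023, 0.011, 0.06], [-0.0023, 0.011, 0.09], [-0.0023, 0.011, 0.12], [-0.0023, 0.011, 0.15], [-0.0023, 0.011, 0.175], [-0.0023, 0.011, 0.2], [-0.0023, 0.011, 0.215], [-0.0023, 0.011, 0.225], [-0.0023, 0.011, 0.225], [-0.0023, 0.011, 0.225]], gripper=[-1, -1, -1, -1, -1, -1, -1, -1, -1, -1, -1, -1])

```text
time: 2.45
position: [0.5471, 0.3657, 0.0156]
tool_rot: [-0.001, 1.0, 0.0, 0.0]
ft_force: [-0.3, 0.4, 0.5]
grip_width: 0.0875
grip_force: 0.0
```

Call:
arm_command(delta_rot=[[0, 0, 0], [0, 0, 0], [0, 0, 0], [0, 0, 0], [0, 0, 0], [0, 0, 0], [0, 0, 0], [0, 0, 0]], delta_pos=[[0, 0, 0], [0, 0, 0], [0, 0, 0], [0, 0, 0], [0, 0, 0], [0, 0, 0], [0, 0, 0], [0, 0, 0]], gripper=[0.5, 0.5, 0.5, 0.5, 0.5, 0.5, 0.5, 0.5], grip_force=12)

```text
time: 3.12
position: [0.5475, 0.3644, 0.0156]
tool_rot: [0.0, 1.0, -0.0, -0.0]
ft_force: [-0.2, -0.3, -0.4]
grip_width: 0.0414
grip_force: 0.0
```

Call:
arm_command(delta_rot=[[0, 0, 0], [0, 0, 0], [0, 0, 0], [0, 0, 0], [0, 0, 0]], delta_pos=[[0, 0, 0], [0, 0, 0], [0, 0, 0], [0, 0, 0], [0, 0, 0]], gripper=[0.7, 0.7, 0.7, 0.7, 0.7])

```text
time: 3.53
position: [0.5474, 0.3645, 0.0155]
tool_rot: [-0.0, 1.0, -0.0, -0.0]
ft_force: [-0.2, 0.4, 0.5]
grip_width: 0.0283
grip_force: 12.0
```

Call:
arm_command(delta_rot=[[0, 0, 0], [0, 0, 0], [0, 0, 0], [0, 0, 7], [0, 0, 7.5], [0, 0, 7.5], [0, 0, 7.5], [0, 0, 7.5], [0, 0, 7.5], [0, 0, 7.5], [0, 0, 7.5], [0, 0, 7.5]], delta_pos=[[0, 0, -0.03], [0, 0, -0.07], [0, 0, -0.11], [0, 0, -0.15], [0.01, -0.03, -0.19], [0.02, -0.07, -0.225], [0.025, -0.11, -0.225], [0.029, -0.15, -0.225], [0.029, -0.19, -0.225], [0.029, -0.23, -0.225], [0.029, -0.266, -0.225], [0.029, -0.266, -0.225]], gripper=[0.7, 0.7, 0.7, 0.7, 0.7, 0.7, 0.7, 0.7, 0.7, 0.7, 0.7, 0.7])

```text
time: 4.53
position: [0.5184, 0.0927, 0.2408]
tool_rot: [0.068, 0.998, -0.002, 0.0]
ft_force: [-0.2, 0.0, -1.0]
grip_width: 0.0285
grip_force: 12.0
```

Call:
arm_command(delta_rot=[[0, 0, 0], [0, 0, 0], [0, 0, 0]], delta_pos=[[0, 0, 0], [0, 0, 0], [0, 0, 0]], gripper=[0.7, 0.7, 0.7])

```text
time: 4.78
position: [0.5184, 0.0996, 0.2405]
tool_rot: [0.065, 0.998, 0.0, -0.0]
ft_force: [0.4, 0.1, 0.1]
grip_width: 0.0286
grip_force: 12.0
```

```bash
python3 snap.py ws
```

```text
4.7833 [0.5184 0.0996 0.2405] [-0.02  0.37  1.65  0.    1.11 -1.46]
```

View pics/ws.png

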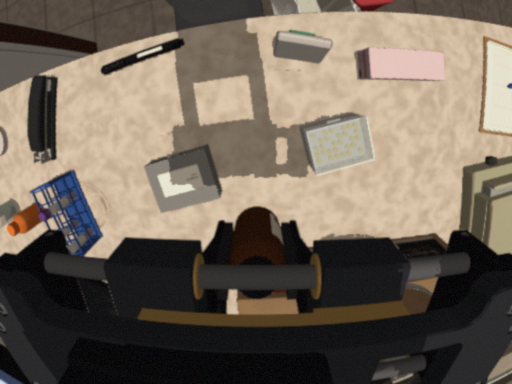

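The wrist view shows the slide box around (182,180), tip box (338,143), rack (68,213), timer (303,46), carton (403,65), pen (143,55) and stapler (43,118). The brown bottle is in hand. I'll measure the slide box, tip box, carton and rack by mask.

```bash
python3 - <<'E'
from h import *
c=dict(np.load("ws.npz"));im=c["pixels"];T=c["T"]
hsv=cv2.cvtColor(im,cv2.COLOR_BGR2HSV)
def fit(name,m,box,z):
    x0,y0,x1,y1=box;k=np.zeros(m.shape,np.uint8);k[y0:y1,x0:x1]=m[y0:y1,x0:x1]
    k=cv2.morphologyEx(cv2.morphologyEx(k,cv2.MORPH_OPEN,np.ones((3,3))),cv2.MORPH_CLOSE,np.ones((7,7)))
    q=max(cv2.findContours(k,0,2)[0],key=cv2.contourArea)[:,0]
    P=plane(c,q,z,T)[:,:2];r=cv2.minAreaRect((P*1000).astype(np.float32))
    print(name,np.round(r[0],1),np.round(r[1],1),round(r[2],1),"bb",cv2.boundingRect(q));return k
S,V=hsv[...,1],hsv[...,2];H=hsv[...,0]
print(hsv[200,160],hsv[165,215],hsv[150,205],hsv[200,130],hsv[160,130],hsv[150,250],hsv[65,400],hsv[55,366],hsv[65,450])
lo=(S<35).astype(np.uint8)
a=fit("slide",lo,(130,135,235,222),.034)
b=fit("tips",lo,(290,105,385,180),.062)
d=fit("carton",((H<12)|(H>165)).astype(np.uint8),(350,35,455,90),.046)
e=fit("rack",((H>100)&(H<130)&(S>100)).astype(np.uint8),(20,160,110,258),.068)
v=im.copy();
for k in(a,b,d,e): cv2.drawContours(v,cv2.findContours(k,0,2)[0],-1,(0,255,0),1)
cv2.imwrite("pics/ws2.png",cv2.resize(v[20:265,0:470],None,fx=1.7,fy=1.7,interpolation=cv2.INTER_CUBIC))
E
```

```text
[ 17  30 135] [ 18  64 100] [24 24 54] [ 16  59 209] [ 17  60 209] [ 17  61 118] [  7  45 230] [ 5 64 88] [ 16  59 206]
slide [531.   -0.6] [71.  90.6] 7.0 bb (146, 146, 74, 65)
tips [502.8 201.2] [62.7 81.2] 8.3 bb (302, 114, 73, 61)
carton [410.5 302.8] [130.   40.5] 87.6 bb (357, 47, 88, 34)
rack [ 552.7 -165.6] [120.8  66.2] 8.0 bb (44, 172, 57, 84)
```

View pics/ws2.png

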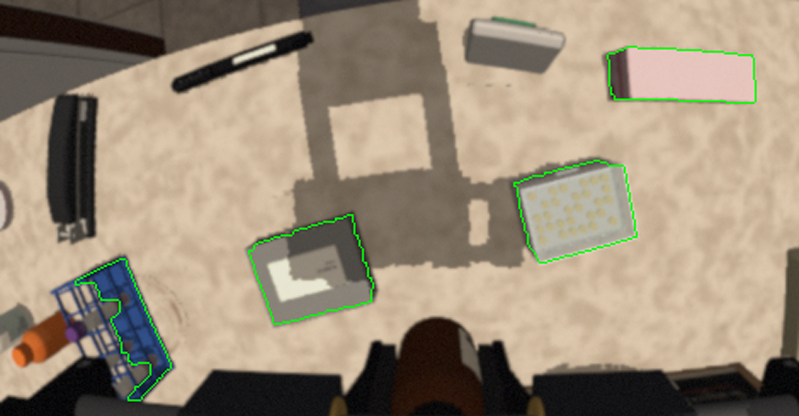

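Lid and tip box contours fit well; the carton contour includes its left end, and the rack contour is only partial. Slide box is at about (0.531, 0.000), tip box (0.503, 0.2025), row yaw 0.13. Next I'll place the brown bottle at (0.517, 0.101).

```bash
python3 -c "
from h import *
go(.517,.101,.017,1.70)"
```

```text
rot [0.0, -0.0, -14.8] pos [0.0014, 0.0008, 0.2234] t 4.8 p [0.5184 0.1    0.2404] gw 0.0284
```

Call:
arm_command(delta_rot=[[0, 0, -7], [0, 0, -14.8], [0, 0, -14.8], [0, 0, -14.8], [0, 0, -14.8], [0, 0, -14.8], [0, 0, -14.8], [0, 0, -14.8], [0, 0, -14.8], [0, 0, -14.8], [0, 0, -14.8], [0, 0, -14.8]], delta_pos=[[0.001, 0.001, 0], [0.001, 0.001, 0.03], [0.001, 0.001, 0.06], [0.001, 0.001, 0.09], [0.001, 0.001, 0.12], [0.001, 0.001, 0.15], [0.001, 0.001, 0.175], [0.001, 0.001, 0.195], [0.001, 0.001, 0.21], [0.001, 0.001, 0.218], [0.001, 0.001, 0.2235], [0.001, 0.001, 0.2235]], gripper=[0.7, 0.7, 0.7, 0.7, 0.7, 0.7, 0.7, 0.7, 0.7, 0.7, 0.7, 0.7])

```text
time: 5.83
position: [0.5175, 0.1006, 0.0164]
tool_rot: [-0.064, 0.998, 0.0, -0.0]
ft_force: [0.4, 0.4, -0.1]
grip_width: 0.0285
grip_force: 12.0
```

Call:
arm_command(delta_rot=[[0, 0, 0], [0, 0, 0], [0, 0, 0], [0, 0, 0], [0, 0, 0], [0, 0, 0], [0, 0, 0]], delta_pos=[[0, 0, 0], [0, 0, 0], [0, 0, 0], [0, 0, 0], [0, 0, 0], [0, 0, 0], [0, 0, 0]], gripper=[0.7, 0.7, -0.4, -0.4, -0.4, -0.4, -0.4])

```text
time: 6.42
position: [0.5177, 0.0995, 0.0173]
tool_rot: [-0.064, 0.998, -0.0, 0.0]
ft_force: [1.4, 0.8, 0.4]
grip_width: 0.054
grip_force: 0.0
```

```bash
python3 -c "
from h import *
go(.415,.305,.25,0.05)"
```

```text
rot [0.0, 0.0, 94.4] pos [0.0757, 0.2168, -0.2328] t 6.4 p [0.5177 0.0995 0.0173] gw 0.054
```

Call:
arm_command(delta_rot=[[0, 0, 0], [0, 0, 0], [0, 0, 0], [0, 0, 7], [0, 0, 14], [0, 0, 21], [0, 0, 28], [0, 0, 35], [0, 0, 42], [0, 0, 49], [0, 0, 56], [0, 0, 63]], delta_pos=[[0, 0, -0.03], [0, 0, -0.07], [0, 0, -0.11], [0, 0, -0.15], [0, 0, -0.19], [0.01, 0.03, -0.232], [0.025, 0.07, -0.232], [0.04, 0.11, -0.232], [0.05, 0.15, -0.232], [0.06, 0.18, -0.232], [0.07, 0.2, -0.232], [0.0757, 0.2168, -0.2328]], gripper=[-0.4, -0.4, -0.4, -0.4, -0.4, -0.4, -0.4, -1, -1, -1, -1, -1])

```text
time: 7.42
position: [0.4124, 0.3072, 0.2498]
tool_rot: [0.449, 0.894, -0.0, -0.001]
ft_force: [0.6, -0.1, -0.4]
grip_width: 0.0839
grip_force: 0.0
```

Call:
arm_command(delta_rot=[[0, 0, 7], [0, 0, 14], [0, 0, 21], [0, 0, 28], [0, 0, 31.4], [0, 0, 31.4], [0, 0, 31.4]], delta_pos=[[0, 0, 0], [0, 0, 0], [0, 0, 0], [0, 0, 0], [0, 0, 0], [0, 0, 0], [0, 0, 0]], gripper=[-1, -1, -1, -1, -1, -1, -1])

```text
time: 8.0
position: [0.4148, 0.3049, 0.2498]
tool_rot: [0.672, 0.741, -0.0, -0.0]
ft_force: [0.0, -0.0, 0.3]
grip_width: 0.087
grip_force: 0.0
```

```bash
python3 snap.py wc; python3 - <<'E'
from h import *
c=dict(np.load("wc.npz"));im=c["pixels"];T=c["T"]
hsv=cv2.cvtColor(im,cv2.COLOR_BGR2HSV);H=hsv[...,0]
k=(((H<12)|(H>165))&(hsv[...,2]>120)&(hsv[...,1]>25)).astype(np.uint8);k[230:]=0
k=cv2.morphologyEx(k,cv2.MORPH_OPEN,np.ones((3,3)))
q=max(cv2.findContours(k,0,2)[0],key=cv2.contourArea);print(cv2.boundingRect(q))
for z in(.046,):
    P=plane(c,q[:,0],z,T)[:,:2];print(cv2.minAreaRect((P*1000).astype(np.float32)))
cv2.drawContours(im,[q],-1,(0,255,0),1);cv2.imwrite("pics/wc2.png",im)
E
```

```text
8.0 [0.4148 0.3049 0.2498] [ 0.42  0.35  1.67 -0.    1.12  0.32]
(114, 20, 72, 53)
((263.8002014160156, 442.32464599609375), (98.55306243896484, 59.56393051147461), 8.121594429016113)
```

View pics/wc2.png

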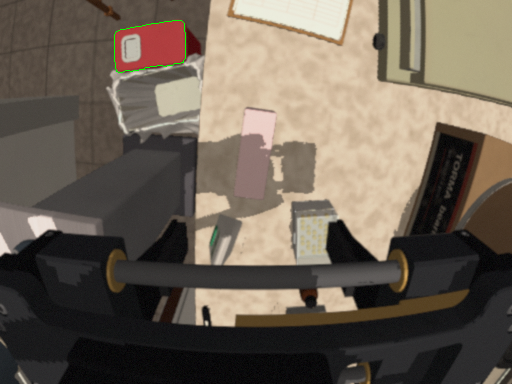

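Carton's top face spans about (246,108)–(264,198), with the timer at (222,240). The mask picked up the red bin instead, so I'll restrict it.

```bash
python3 - <<'E'
from h import *
c=dict(np.load("wc.npz"));im=c["pixels"];T=c["T"]
H=cv2.cvtColor(im,cv2.COLOR_BGR2HSV)[...,0]
k=((H<12)|(H>165)).astype(np.uint8);k[:98]=0;k[215:]=0;k[:,:222]=0;k[:,290:]=0
k=cv2.morphologyEx(k,cv2.MORPH_OPEN,np.ones((3,3)))
q=max(cv2.findContours(k,0,2)[0],key=cv2.contourArea);print(cv2.boundingRect(q))
P=plane(c,q[:,0],.046,T)[:,:2];print(cv2.minAreaRect((P*1000).astype(np.float32)))
print(plane(c,[(246,108),(275,111),(264,198),(235,196)],.046,T))
E
```

```text
(234, 108, 43, 92)
((410.49755859375, 312.4461975097656), (116.44918823242188, 40.09330368041992), 87.64665222167969)
[[0.39498983 0.36987361 0.046     ]
 [0.43052269 0.36973447 0.046     ]
 [0.4288689  0.25634293 0.046     ]
 [0.39081213 0.25534977 0.046     ]]
```

```bash
python3 -c "
from h import *
go(.4105,.3124,.012,-0.041)"
```

```text
rot [-0.0, 0.0, 7.9] pos [0.0079, -0.0035, 0.2378] t 8.1 p [0.4148 0.3049 0.2498] gw 0.0867
```

Call:
arm_command(delta_rot=[[0, 0, 4], [0, 0, 7.9], [0, 0, 7.9], [0, 0, 7.9], [0, 0, 7.9], [0, 0, 7.9], [0, 0, 7.9], [0, 0, 7.9], [0, 0, 7.9], [0, 0, 7.9], [0, 0, 7.9], [0, 0, 7.9]], delta_pos=[[0.008, -0.0035, 0.02], [0.008, -0.0035, 0.05], [0.008, -0.0035, 0.08], [0.008, -0.0035, 0.11], [0.008, -0.0035, 0.14], [0.008, -0.0035, 0.165], [0.008, -0.0035, 0.19], [0.008, -0.0035, 0.21], [0.008, -0.0035, 0.225], [0.008, -0.0035, 0.233], [0.008, -0.0035, 0.2375], [0.008, -0.0035, 0.2375]], gripper=[-1, -1, -1, -1, -1, -1, -1, -1, -1, -1, -1, -1])

```text
time: 9.05
position: [0.4106, 0.3125, 0.0118]
tool_rot: [0.722, 0.692, -0.0, -0.0]
ft_force: [-0.3, -0.3, 0.5]
grip_width: 0.087
grip_force: 0.0
```

Call:
arm_command(delta_rot=[[0, 0, 0], [0, 0, 0], [0, 0, 0], [0, 0, 0], [0, 0, 0], [0, 0, 0], [0, 0, 0], [0, 0, 0], [0, 0, 0], [0, 0, 0]], delta_pos=[[0, 0, 0], [0, 0, 0], [0, 0, 0], [0, 0, 0], [0, 0, 0], [0, 0, 0], [0, 0, 0], [0, 0, 0], [0, 0, 0], [0, 0, 0]], gripper=[0.6, 0.6, 0.6, 0.6, 0.6, 0.6, 0.6, 0.6, 0.6, 0.6], grip_force=20)

```text
time: 9.88
position: [0.4108, 0.3127, 0.0124]
tool_rot: [0.722, 0.692, 0.0, 0.0]
ft_force: [-0.4, 0.5, 1.0]
grip_width: 0.0402
grip_force: 20.0
```

```bash
python3 -c "
from h import *
go(.433,-.014,.15,.13)
go(.4105,.3124,.15,-.041)"
```

```text
rot [0.0, -0.0, -9.9] pos [-0.3255, 0.0359, -0.1376] t 9.9 p [0.4108 0.3127 0.0124] gw 0.0402
rot [0.0, -0.0, -0.1] pos [-0.0003, -0.0003, -0.1376] t 9.9 p [0.4108 0.3127 0.0124] gw 0.0402
```

Call:
arm_command(delta_rot=[[0, 0, 0], [0, 0, 0], [0, 0, 0], [0, 0, 0], [0, 0, -3], [0, 0, -6], [0, 0, -9.9], [0, 0, -9.9], [0, 0, -9.9], [0, 0, -9.9], [0, 0, -9.9], [0, 0, -9.9]], delta_pos=[[0, 0, -0.03], [0, 0, -0.07], [0, 0, -0.11], [-0.02, 0, -0.1376], [-0.055, 0.01, -0.1376], [-0.095, 0.02, -0.1376], [-0.135, 0.03, -0.1376], [-0.175, 0.036, -0.1376], [-0.215, 0.036, -0.1376], [-0.25, 0.036, -0.1376], [-0.285, 0.036, -0.1376], [-0.31, 0.036, -0.1376]], gripper=[0.6, 0.6, 0.6, 0.6, 0.6, 0.6, 0.6, 0.6, 0.6, 0.6, 0.6, 0.6])

```text
time: 10.88
position: [0.4332, -0.0011, 0.1498]
tool_rot: [0.66, 0.751, -0.0, -0.0]
ft_force: [0.8, 0.5, -1.7]
grip_width: 0.0401
grip_force: 20.0
```

```bash
python3 -c "
from h import *
go(.433,-.0135,.0135,.13)"
```

```text
rot [-0.0, 0.0, -0.0] pos [-0.0122, -0.0018, 0.1363] t 10.9 p [ 0.4332 -0.0011  0.1498] gw 0.0401
```

Call:
arm_command(delta_rot=[[0, 0, 0], [0, 0, 0], [0, 0, 0], [0, 0, 0], [0, 0, 0], [0, 0, 0], [0, 0, 0], [0, 0, 0], [0, 0, 0]], delta_pos=[[-0.014, -0.002, 0.01], [-0.014, -0.002, 0.035], [-0.014, -0.002, 0.065], [-0.014, -0.002, 0.09], [-0.014, -0.002, 0.11], [-0.014, -0.002, 0.125], [-0.014, -0.002, 0.133], [-0.014, -0.002, 0.136], [-0.014, -0.002, 0.1365]], gripper=[0.6, 0.6, 0.6, 0.6, 0.6, 0.6, 0.6, 0.6, 0.6])

```text
time: 11.63
position: [0.4334, -0.0126, 0.0131]
tool_rot: [0.659, 0.752, -0.0, -0.0]
ft_force: [-0.5, -0.1, -1.8]
grip_width: 0.0398
grip_force: 20.0
```

Call:
arm_command(delta_rot=[[0, 0, 0], [0, 0, 0], [0, 0, 0], [0, 0, 0], [0, 0, 0], [0, 0, 0]], delta_pos=[[0, 0, 0], [0, 0, 0], [0, 0, 0], [0, 0, 0], [0, 0, 0], [0, 0, 0]], gripper=[0.6, 0.6, -0.4, -0.4, -0.4, -0.4])

```text
time: 12.13
position: [0.4338, -0.0128, 0.0139]
tool_rot: [0.659, 0.752, 0.0, 0.0]
ft_force: [1.3, -0.2, -0.4]
grip_width: 0.0572
grip_force: 0.0
```

```bash
python3 -c "
from h import *
go(.415,-.375,.25,.3)
go(.54,-.33,.25,0.1)"
```

```text
rot [0.0, 0.0, -9.7] pos [-0.3568, -0.0658, -0.236] t 12.1 p [ 0.4338 -0.0128  0.0139] gw 0.0572
rot [0.1, 0.0, 1.8] pos [-0.3285, 0.064, -0.2359] t 12.1 p [ 0.4338 -0.0128  0.0139] gw 0.0572
```

Call:
arm_command(delta_rot=[[0, 0, 0], [0, 0, 0], [0, 0, 0], [0, 0, 0], [0, 0, 0], [0, 0, 0], [0, 0, 0], [0, 0, 0], [0, 0, 0], [0, 0, 0], [0, 0, 0], [0, 0, 0]], delta_pos=[[0, 0, -0.03], [0, 0, -0.07], [0, 0, -0.11], [0, 0, -0.15], [0, 0, -0.19], [-0.03, 0.01, -0.236], [-0.07, 0.02, -0.236], [-0.11, 0.03, -0.236], [-0.15, 0.04, -0.236], [-0.19, 0.05, -0.236], [-0.23, 0.055, -0.236], [-0.27, 0.055, -0.236]], gripper=[-0.4, -0.4, -0.4, -0.4, -0.4, -1, -1, -1, -1, -1, -1, -1])

```text
time: 13.13
position: [0.5234, -0.2707, 0.2495]
tool_rot: [0.659, 0.752, 0.0, 0.0]
ft_force: [1.1, 0.3, 0.3]
grip_width: 0.0861
grip_force: 0.0
```

Call:
arm_command(delta_rot=[[0, 0, 0], [0, 0, 0], [0, 0, 0], [0, 0, 0], [0, 0, 0]], delta_pos=[[-0.035, 0, 0], [-0.065, 0, 0], [-0.065, 0, 0], [-0.065, 0, 0], [-0.065, 0, 0]], gripper=[-1, -1, -1, -1, -1])

```text
time: 13.55
position: [0.5304, -0.3324, 0.2489]
tool_rot: [0.659, 0.752, 0.0, -0.001]
ft_force: [-0.6, 0.3, 0.2]
grip_width: 0.0872
grip_force: 0.0
```

```bash
python3 snap.py ww
```

```text
13.55 [ 0.5304 -0.3324  0.2489] [-0.74  0.5   1.4   0.    1.24 -0.87]
```

View pics/ww.png

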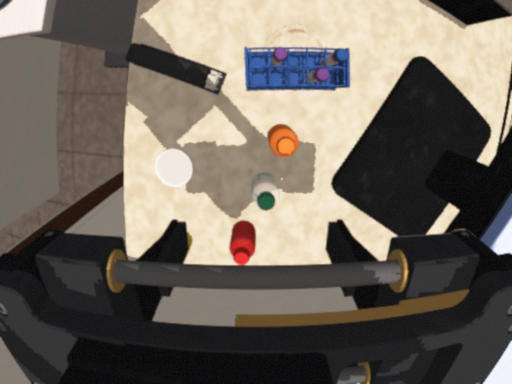

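Wrist view: white bottle with green cap at (266,200) and body down to (262,175), dish at (174,168), rack at (297,68), orange (284,142), red (242,243), stapler (177,68), monitor foot (412,150).

```bash
python3 - <<'E'
from h import *
c=dict(np.load("ww.npz"));im=c["pixels"];T=c["T"]
hsv=cv2.cvtColor(im,cv2.COLOR_BGR2HSV);H,S,V=hsv[...,0],hsv[...,1],hsv[...,2]
def blob(m,box):
    x0,y0,x1,y1=box;k=np.zeros(H.shape,np.uint8);k[y0:y1,x0:x1]=m[y0:y1,x0:x1]
    k=cv2.morphologyEx(k,cv2.MORPH_OPEN,np.ones((2,2)))
    return max(cv2.findContours(k,0,2)[0],key=cv2.contourArea)
q=blob((H>60)&(H<95)&(S>80),(245,180,290,215));print("cap px",cv2.boundingRect(q),cv2.minEnclosingCircle(q))
print("cap",plane(c,cv2.minEnclosingCircle(q)[0],.078,T),"base near y",plane(c,(263,172.5),0.03,T))
q=blob((S<25)&(V>150),(150,140,200,195));(u,r)=cv2.minEnclosingCircle(q);print("dish",u,r,plane(c,u,.010,T))
print(cv2.minEnclosingCircle((plane(c,q[:,0],.012,T)[:,:2]*1000).astype(np.float32)))
q=blob((H>100)&(H<130)&(S>90),(235,35,360,100));print("rack",cv2.boundingRect(q),cv2.minAreaRect((plane(c,q[:,0],.066,T)[:,:2]*1000).astype(np.float32)))
print(hsv[180,262],hsv[173,262],hsv[168,262])
E
```

```text
cap px (259, 194, 16, 16) ((266.5, 201.5), 7.905794143676758)
cap [[ 0.54713211 -0.37215772  0.078     ]] base near y [[ 0.54068988 -0.3499349   0.03      ]]
dish (173.31817626953125, 169.31817626953125) 19.55475616455078 [[ 0.4141659  -0.36689714  0.01      ]]
((415.2923278808594, -365.7322692871094), 28.233051300048828)
rack (246, 49, 104, 42) ((562.9811401367188, -212.3404083251953), (120.36253356933594, 48.14195251464844), 9.341389656066895)
[ 18  42 144] [ 28  27 112] [ 16  59 148]
```

```bash
python3 -c "
from h import *
go(.545,-.370,.025,.13)"
```

```text
rot [-0.1, -0.1, 0.1] pos [-0.0402, 0.0095, 0.224] t 13.6 p [ 0.5306 -0.3318  0.2491] gw 0.0869
```

Call:
arm_command(delta_rot=[[0, 0, 0], [0, 0, 0], [0, 0, 0], [0, 0, 0], [0, 0, 0], [0, 0, 0], [0, 0, 0], [0, 0, 0], [0, 0, 0], [0, 0, 0], [0, 0, 0], [0, 0, 0]], delta_pos=[[-0.02, 0.005, 0], [-0.04, 0.0095, 0.02], [-0.04, 0.0095, 0.05], [-0.04, 0.0095, 0.08], [-0.04, 0.0095, 0.11], [-0.04, 0.0095, 0.14], [-0.04, 0.0095, 0.165], [-0.04, 0.0095, 0.19], [-0.04, 0.0095, 0.208], [-0.04, 0.0095, 0.219], [-0.04, 0.0095, 0.224], [-0.04, 0.0095, 0.224]], gripper=[-1, -1, -1, -1, -1, -1, -1, -1, -1, -1, -1, -1])

```text
time: 14.6
position: [0.5456, -0.3705, 0.0249]
tool_rot: [0.659, 0.752, 0.0, -0.001]
ft_force: [-1.2, -0.7, -0.1]
grip_width: 0.0872
grip_force: 0.0
```

Call:
arm_command(delta_rot=[[0, 0, 0], [0, 0, 0], [0, 0, 0], [0, 0, 0], [0, 0, 0], [0, 0, 0], [0, 0, 0], [0, 0, 0], [0, 0, 0], [0, 0, 0], [0, 0, 0]], delta_pos=[[0, 0, 0], [0, 0, 0], [0, 0, 0], [0, 0, 0], [0, 0, 0], [0, 0, 0], [0, 0, 0], [0, 0, 0], [0, 0, 0], [0, 0, 0], [0, 0, 0]], gripper=[0.6, 0.6, 0.6, 0.6, 0.6, 0.6, 0.6, 0.6, 0.6, 0.6, 0.6], grip_force=15)

```text
time: 15.52
position: [0.5458, -0.3719, 0.0255]
tool_rot: [0.659, 0.752, -0.0, -0.0]
ft_force: [-0.3, -0.1, 0.5]
grip_width: 0.0358
grip_force: 15.0
```

```bash
python3 -c "
from h import *
go(.545,-.106,.20,.13)"
```

```text
rot [-0.0, 0.0, 0.0] pos [0.2637, 0.0339, -0.1745] t 15.5 p [ 0.5458 -0.3719  0.0255] gw 0.0358
```

Call:
arm_command(delta_rot=[[0, 0, 0], [0, 0, 0], [0, 0, 0], [0, 0, 0], [0, 0, 0], [0, 0, 0], [0, 0, 0], [0, 0, 0], [0, 0, 0], [0, 0, 0], [0, 0, 0], [0, 0, 0]], delta_pos=[[0, 0, -0.03], [0, 0, -0.07], [0, 0, -0.11], [0, 0, -0.145], [0.015, 0.002, -0.1745], [0.05, 0.007, -0.1745], [0.09, 0.012, -0.1745], [0.13, 0.017, -0.1745], [0.17, 0.022, -0.1745], [0.21, 0.027, -0.1745], [0.245, 0.032, -0.1745], [0.2637, 0.0339, -0.1745]], gripper=[0.6, 0.6, 0.6, 0.6, 0.6, 0.6, 0.6, 0.6, 0.6, 0.6, 0.6, 0.6])

```text
time: 16.52
position: [0.5437, -0.1016, 0.1998]
tool_rot: [0.658, 0.753, 0.0, -0.001]
ft_force: [0.1, 0.2, -0.7]
grip_width: 0.0355
grip_force: 15.0
```

Call:
arm_command(delta_rot=[[0, 0, 0], [0, 0, 0]], delta_pos=[[0, 0, 0], [0, 0, 0]], gripper=[0.6, 0.6])

```text
time: 16.68
position: [0.5449, -0.105, 0.2]
tool_rot: [0.658, 0.753, -0.0, 0.0]
ft_force: [0.7, -0.3, -1.0]
grip_width: 0.036
grip_force: 15.0
```

```bash
python3 -c "
from h import *
go(.545,-.106,.0265,.13)"
```

```text
rot [-0.0, 0.0, 0.2] pos [-0.0009, -0.0, 0.1735] t 16.7 p [ 0.5449 -0.105   0.2   ] gw 0.036
```

Call:
arm_command(delta_rot=[[0, 0, 0], [0, 0, 0], [0, 0, 0], [0, 0, 0], [0, 0, 0], [0, 0, 0], [0, 0, 0], [0, 0, 0], [0, 0, 0], [0, 0, 0]], delta_pos=[[-0.001, 0, 0.015], [-0.001, 0, 0.04], [-0.001, 0, 0.07], [-0.001, 0, 0.1], [-0.001, 0, 0.125], [-0.001, 0, 0.145], [-0.001, 0, 0.16], [-0.001, 0, 0.17], [-0.001, 0, 0.174], [-0.001, 0, 0.174]], gripper=[0.6, 0.6, 0.6, 0.6, 0.6, 0.6, 0.6, 0.6, 0.6, 0.6])

```text
time: 17.52
position: [0.5453, -0.1083, 0.0257]
tool_rot: [0.66, 0.751, -0.0, -0.0]
ft_force: [-0.1, 0.2, -0.3]
grip_width: 0.0356
grip_force: 15.0
```

Call:
arm_command(delta_rot=[[0, 0, 0], [0, 0, 0], [0, 0, 0], [0, 0, 0], [0, 0, 0], [0, 0, 0], [0, 0, 0], [0, 0, 0]], delta_pos=[[0, 0, 0], [0, 0, 0], [0, 0, 0], [0, 0, 0], [0, 0, 0], [0, 0, 0], [0, 0, 0], [0, 0, 0]], gripper=[0.6, 0.6, -0.6, -0.6, -0.6, -0.6, -0.6, -0.6])

```text
time: 18.18
position: [0.5452, -0.1069, 0.026]
tool_rot: [0.659, 0.752, 0.0, 0.0]
ft_force: [-0.7, -1.0, 0.4]
grip_width: 0.0659
grip_force: 0.0
```

```bash
python3 -c "
from h import *
go(.415,-.366,.22,.13)"
```

```text
rot [0.0, 0.0, 0.1] pos [-0.2399, -0.1629, -0.194] t 18.2 p [ 0.5452 -0.1069  0.026 ] gw 0.0659
```

Call:
arm_command(delta_rot=[[0, 0, 0], [0, 0, 0], [0, 0, 0], [0, 0, 0], [0, 0, 0], [0, 0, 0], [0, 0, 0], [0, 0, 0], [0, 0, 0], [0, 0, 0], [0, 0, 0], [0, 0, 0]], delta_pos=[[0, 0, -0.03], [0, 0, -0.07], [0, 0, -0.11], [0, 0, -0.15], [0, 0, -0.18], [-0.03, -0.02, -0.194], [-0.06, -0.04, -0.194], [-0.093, -0.063, -0.194], [-0.126, -0.086, -0.194], [-0.16, -0.108, -0.194], [-0.193, -0.131, -0.194], [-0.225, -0.153, -0.194]], gripper=[-0.6, -0.6, -0.6, -0.6, -0.6, -1, -1, -1, -1, -1, -1, -1])

```text
time: 19.18
position: [0.4215, -0.3515, 0.2201]
tool_rot: [0.659, 0.752, -0.0, 0.0]
ft_force: [0.4, -1.1, -0.3]
grip_width: 0.0871
grip_force: 0.0
```

Call:
arm_command(delta_rot=[[0, 0, 0], [0, 0, 0], [0, 0, 0]], delta_pos=[[-0.015, -0.01, 0], [-0.015, -0.01, 0], [-0.015, -0.01, 0]], gripper=[-1, -1, -1])

```text
time: 19.43
position: [0.4142, -0.3667, 0.2197]
tool_rot: [0.66, 0.751, 0.0, -0.0]
ft_force: [-0.1, 0.9, -0.7]
grip_width: 0.0872
grip_force: 0.0
```

```bash
python3 snap.py wd; python3 - <<'E'
from h import *
c=dict(np.load("wd.npz"));im=c["pixels"];T=c["T"]
hsv=cv2.cvtColor(im,cv2.COLOR_BGR2HSV);k=((hsv[...,1]<25)&(hsv[...,2]>120)).astype(np.uint8)
k[:150]=0;k[250:]=0;k[:,:190]=0;k[:,320:]=0
q=max(cv2.findContours(k,0,2)[0],key=cv2.contourArea);print(cv2.minEnclosingCircle(q))
print(cv2.minEnclosingCircle((plane(c,q[:,0],.012,T)[:,:2]*1000).astype(np.float32)))
go(.415,-.366,.003,.13)
E
```

```text
19.4333 [ 0.4142 -0.3667  0.2197] [-0.93  0.43  1.62  0.    1.09 -1.06]
((257.31396484375, 158.0), 21.892658233642578)
((414.4193115234375, -364.0115661621094), 27.94447898864746)
rot [-0.0, -0.1, -0.0] pos [-0.0009, 0.0004, 0.2167] t 19.5 p [ 0.4146 -0.3655  0.2197] gw 0.0869
```

Call:
arm_command(delta_rot=[[0, 0, 0], [0, 0, 0], [0, 0, 0], [0, 0, 0], [0, 0, 0], [0, 0, 0], [0, 0, 0], [0, 0, 0], [0, 0, 0], [0, 0, 0], [0, 0, 0], [0, 0, 0]], delta_pos=[[0.001, 0, 0.02], [0.001, 0, 0.05], [0.001, 0, 0.08], [0.001, 0, 0.11], [0.001, 0, 0.135], [0.001, 0, 0.16], [0.001, 0, 0.18], [0.001, 0, 0.195], [0.001, 0, 0.206], [0.001, 0, 0.213], [0.001, 0, 0.2155], [0.001, 0, 0.2155]], gripper=[-1, -1, -1, -1, -1, -1, -1, -1, -1, -1, -1, -1])

```text
time: 20.48
position: [0.4151, -0.3646, 0.0044]
tool_rot: [0.659, 0.752, 0.0, -0.0]
ft_force: [-0.4, 0.4, 0.3]
grip_width: 0.0874
grip_force: 0.0
```

Call:
arm_command(delta_rot=[[0, 0, 0], [0, 0, 0], [0, 0, 0], [0, 0, 0], [0, 0, 0], [0, 0, 0], [0, 0, 0], [0, 0, 0]], delta_pos=[[0, 0, 0], [0, 0, 0], [0, 0, 0], [0, 0, 0], [0, 0, 0], [0, 0, 0], [0, 0, 0], [0, 0, 0]], gripper=[0.2, 0.2, 0.2, 0.2, 0.2, 0.2, 0.2, 0.2], grip_force=8)

```text
time: 21.15
position: [0.4148, -0.3654, 0.0047]
tool_rot: [0.659, 0.752, -0.0, 0.0]
ft_force: [-0.4, 0.1, 2.6]
grip_width: 0.0532
grip_force: 8.0
```

```bash
python3 -c "
from h import *
go(.531,-.0005,.18,.13)"
```

```text
rot [0.0, 0.0, 0.0] pos [0.3465, 0.1629, -0.1754] t 21.1 p [ 0.4148 -0.3654  0.0047] gw 0.0532
```

Opening is 53 mm instead of the expected 57, so I'll lift a little and look.

Call:
arm_command(delta_rot=[[0, 0, 0], [0, 0, 0], [0, 0, 0], [0, 0, 0], [0, 0, 0], [0, 0, 0]], delta_pos=[[0, 0, 0], [0, 0, -0.01], [0, 0, -0.025], [0, 0, -0.04], [0, 0, -0.05], [0, 0, -0.05]], gripper=[0.2, 0.2, 0.2, 0.2, 0.2, 0.2])

```text
time: 21.65
position: [0.4157, -0.3663, 0.0567]
tool_rot: [0.659, 0.752, -0.0, 0.002]
ft_force: [0.1, -0.1, -0.3]
grip_width: 0.0534
grip_force: 8.0
```

```bash
python3 snap.py we; python3 -c "
from h import *
from rig import status
o=status.get_obs();print(o['grip_width'],o['grip_force'],o['ft_force'])
c=cv2.imread('pics/we.png');cv2.imwrite('pics/we2.png',cv2.resize(c[130:300,100:420],None,fx=2,fy=2))"
```

```text
21.65 [ 0.4157 -0.3663  0.0567] [-0.92  0.68  1.74  0.    0.72 -1.06]
0.053169973558726234 7.999971807003021 [-0.29771524  0.12277337 -0.51282289]
```

View pics/we2.png

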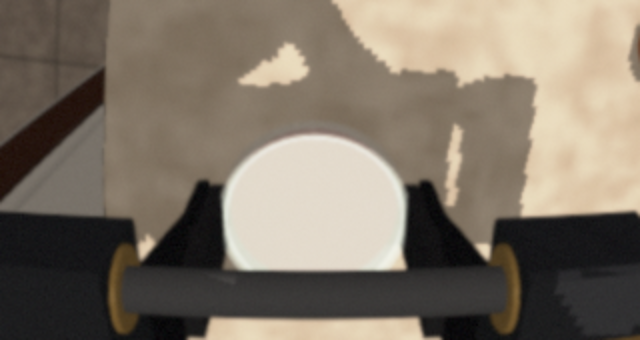

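The dish is held level between the fingertips, near rim at full-image (257.5,195), sides at columns 211 and 303. I'll compute its offset in the grip.

```bash
python3 - <<'E'
from h import *
c=dict(np.load("we.npz"));T=c["T"]
o=np.array([.4157,-.3663])
for z in(.060,.066): print(z,plane(c,[(257.5,196.5),(211,235),(303,235)],z,T).round(4)[:,:2]-o)
go(.531,-.0005,.18,.13)
E
```

```text
0.06 [[-0.0031  0.0274]
 [-0.0276 -0.0008]
 [ 0.0274  0.0064]]
0.066 [[-0.0034  0.0296]
 [-0.027   0.0024]
 [ 0.0259  0.0094]]
rot [0.1, 0.1, 0.1] pos [0.3468, 0.1626, -0.1249] t 21.7 p [ 0.4153 -0.3659  0.0557] gw 0.0532
```

Call:
arm_command(delta_rot=[[0, 0, 0], [0, 0, 0], [0, 0, 0], [0, 0, 0], [0, 0, 0], [0, 0, 0], [0, 0, 0], [0, 0, 0], [0, 0, 0], [0, 0, 0], [0, 0, 0], [0, 0, 0]], delta_pos=[[0, 0, -0.02], [0, 0, -0.05], [0, 0, -0.085], [0.01, 0.005, -0.115], [0.04, 0.018, -0.125], [0.075, 0.035, -0.125], [0.11, 0.051, -0.125], [0.145, 0.067, -0.125], [0.18, 0.084, -0.125], [0.215, 0.1, -0.125], [0.25, 0.117, -0.125], [0.28, 0.131, -0.125]], gripper=[0.2, 0.2, 0.2, 0.2, 0.2, 0.2, 0.2, 0.2, 0.2, 0.2, 0.2, 0.2])

```text
time: 22.7
position: [0.5078, -0.0679, 0.1787]
tool_rot: [0.659, 0.752, -0.0, -0.001]
ft_force: [1.0, -0.0, 0.1]
grip_width: 0.0533
grip_force: 8.0
```

Call:
arm_command(delta_rot=[[0, 0, 0], [0, 0, 0], [0, 0, 0], [0, 0, 0], [0, 0, 0]], delta_pos=[[0.03, 0.015, 0], [0.055, 0.026, 0], [0.066, 0.031, 0], [0.066, 0.031, 0], [0.066, 0.031, 0]], gripper=[0.2, 0.2, 0.2, 0.2, 0.2])

```text
time: 23.12
position: [0.5297, -0.0011, 0.1788]
tool_rot: [0.659, 0.752, -0.001, -0.0]
ft_force: [-0.1, -0.0, -0.2]
grip_width: 0.0531
grip_force: 8.0
```

```bash
python3 snap.py wf; python3 -c "
from h import *
go(.531,-.0005,.0395,.13)
c=cv2.imread('pics/wf.png');cv2.imwrite('pics/wf2.png',cv2.resize(c[:300],None,fx=1.5,fy=1.5))"
```

```text
23.1167 [ 0.5297 -0.0011  0.1788] [-0.21  0.46  1.72 -0.    0.97 -0.34]
rot [-0.1, 0.0, 0.1] pos [0.0012, 0.0017, 0.1394] t 23.2 p [ 0.5296 -0.0018  0.179 ] gw 0.0531
```

View pics/wf2.png

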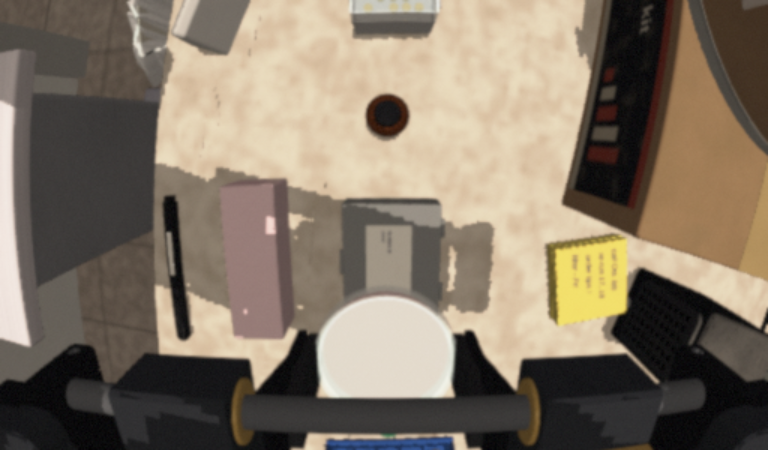

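Wrist view: carton at (255,260), brown bottle (387,115), lid edges at columns 343/442 with the left end at row ~205 (1.5× picture). All looks parallel and aligned. I'll check the numbers.

```bash
python3 - <<'E'
from h import *
c=dict(np.load("wf.npz"));T=c["T"];s=1/1.5
def f(n,uv,z):
    P=plane(c,np.array(uv)*s,z,T)[:,:2]-[.531,-.0005];a=.13
    print(n,(P@np.array([[np.cos(a),-np.sin(a)],[np.sin(a),np.cos(a)]])*1000).round(1).tolist())
f("lid front,back,left",[(343,255),(442,255),(392,204)],.034)
f("brown cap",[(387,114)],.068)
f("carton top corners",[(222,184),(274,180),(286,335),(233,337)],.046)
f("tips near edge",[(395,26)],.062)
E
```

```text
lid front,back,left [[-31.7, 3.3], [38.9, 3.7], [2.9, 40.0]]
brown cap [[-0.8, 100.2]]
carton top corners [[-114.2, 57.7], [-76.4, 58.9], [-74.9, -54.5], [-117.2, -57.5]]
tips near edge [[4.0, 157.1]]
```

```bash
python3 -c "
from h import *
go(.533,-.0018,.0393,.13)"
```

```text
rot [-0.1, 0.0, 0.1] pos [-0.0004, 0.0035, 0.1396] t 23.2 p [ 0.5296 -0.0018  0.179 ] gw 0.0531
```

Call:
arm_command(delta_rot=[[0, 0, 0], [0, 0, 0], [0, 0, 0], [0, 0, 0], [0, 0, 0], [0, 0, 0], [0, 0, 0], [0, 0, 0], [0, 0, 0], [0, 0, 0], [0, 0, 0]], delta_pos=[[0, 0.003, 0.01], [0, 0.003, 0.035], [0, 0.003, 0.06], [0, 0.003, 0.085], [0, 0.003, 0.105], [0, 0.003, 0.12], [0, 0.003, 0.13], [0, 0.003, 0.136], [0, 0.003, 0.138], [0, 0.003, 0.139], [0, 0.003, 0.139]], gripper=[0.2, 0.2, 0.2, 0.2, 0.2, 0.2, 0.2, 0.2, 0.2, 0.2, 0.2])

```text
time: 24.08
position: [0.5337, -0.001, 0.0409]
tool_rot: [0.66, 0.752, 0.0, 0.001]
ft_force: [-0.0, 0.9, 0.4]
grip_width: 0.053
grip_force: 8.0
```

Call:
arm_command(delta_rot=[[0, 0, 0], [0, 0, 0], [0, 0, 0], [0, 0, 0], [0, 0, 0], [0, 0, 0], [0, 0, 0], [0, 0, 0]], delta_pos=[[0, 0, 0], [0, 0, 0.0005], [0, 0, 0.0005], [0, 0, 0.0005], [0, 0, 0.0005], [0, 0, 0.0005], [0, 0, 0.0005], [0, 0, 0.0005]], gripper=[0.2, 0.2, -0.7, -0.7, -0.7, -0.7, -0.7, -0.7])

```text
time: 24.75
position: [0.5332, -0.0006, 0.04]
tool_rot: [0.659, 0.752, 0.0, 0.0]
ft_force: [0.5, -0.4, 0.0]
grip_width: 0.0731
grip_force: 0.0
```

Call:
arm_command(delta_rot=[[0, 0, 0], [0, 0, 0], [0, 0, 0], [0, 0, 0], [0, 0, 0], [0, 0, 0], [0, 0, 0], [0, 0, 0], [0, 0, 0], [0, 0, 0], [0, 0, 0], [0, 0, 0]], delta_pos=[[0, 0, -0.015], [0, 0, -0.045], [0, 0, -0.08], [0, 0, -0.12], [0, 0, -0.16], [0, 0, -0.2], [0, 0, -0.24], [0.03, 0, -0.26], [0.06, 0, -0.26], [0.06, 0, -0.26], [0.06, 0, -0.26], [0.06, 0, -0.26]], gripper=[-0.7, -0.7, -0.7, -0.7, -0.7, -0.7, -0.7, -0.7, -0.7, -0.7, -0.7, -0.7])

```text
time: 25.75
position: [0.5249, 0.0587, 0.2995]
tool_rot: [0.659, 0.752, -0.001, -0.0]
ft_force: [-0.9, -0.1, 0.1]
grip_width: 0.0742
grip_force: 0.0
```

```bash
python3 snap.py wg; python3 -c "
from h import *
c=cv2.imread('pics/wg.png');cv2.imwrite('pics/wg2.png',cv2.resize(c[:300],None,fx=1.5,fy=1.5))"
```

```text
25.75 [0.5249 0.0587 0.2995] [-0.1   0.31  1.57 -0.    1.26 -0.23]
```

View pics/wg2.png

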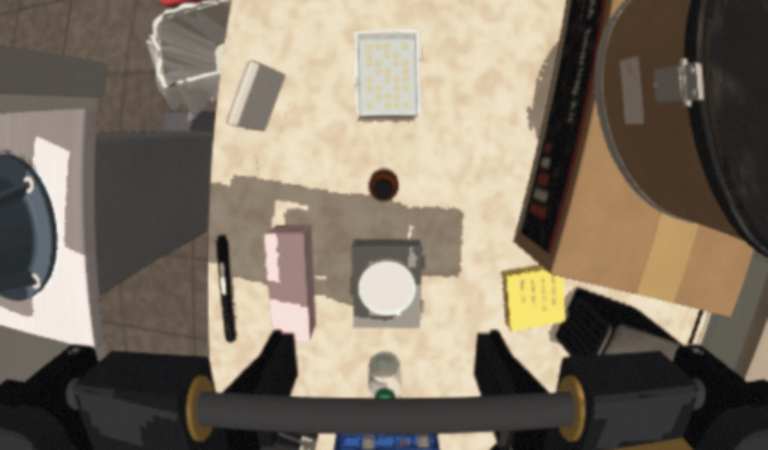

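The final view shows the dish at (387,289) centred on the lid, carton parallel in front at (290,283), brown bottle at (383,183) halfway to the tip box, and white bottle at (385,370) before the rack. All are upright and the gripper is clear, so I'll hand in.

```bash
python3 -c "
from rig import robot
print(robot.hand_in())"
```

```text
the job is handed in; nothing more can be done
None
```

I placed all four things round the slide box, left the timer and stapler alone, and handed the job in at about 26 s of the 112 s; the hand-in gave no verdict, but my last wrist picture showed everything upright and within tolerance as far as I could measure.

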